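# Return a capped core to its sample case

### The job

Take the flat blade tool off its mat, slip the blade between the cover's tab and the steel ledge of the shut sample case, press the handle down so that the blade levers on the ledge and the cover comes up, then swing the cover up with the blade alone until it stands about upright. Lay the tool back on its mat, then take the core with the two square end caps out of the tray and lay it in the case between the four chocks, square end caps flat on the floor. Finally close the cover fully and let go; leave all the other things where they are.

Things in the scene. Friction and masses are not known exactly. Their poses are not given: they have to be found in the camera images.
- case: fixed black sample case, 150 (x) x 170 (y) x 70 high, walls 6, floor 5 thick, open-topped under its cover. Origin: centre of its underside, z up. Its hinge lies along the +x side; its pry side is -x, where the top of the wall has a 70 wide, 12 high cut-out under the cover so that a blade can go 100 into the case
- cover (a joint): angle of the flat aluminium cover of the case (150 x 170 x 6, underside level with the case's rim, 70 above the table), rad: 0 shut, grows as the -x side rises, 1.57 upright, stop at 1.75. The hinge is stiff: it stays where it is left, and needs about 3 N at its free edge
- hinge (a point): middle of the cover's hinge line, at case x +75, z 70; the line runs along case y
- tab (a point): middle of the outer lower edge of the cover's tab, 60 wide (y), 6 thick, which sticks out 23 past the case's -x wall in the middle (moves with the cover; 173 from the hinge line)
- ledge (a point): steel ledge fixed to the case below the tab, 70 wide (y), 35 deep (case x -110 to -75), so 12 of it shows beyond the tab. This point: middle of its flat top, 58 above the table, 12 below the cover's underside
- gap (a point): middle of the mouth of the 12 high gap between tab and ledge (case x -98, z 64); the blade goes in along case +x
- blade: loose flat blade tool: wooden handle 110 (x) x 22 (y) x 26 high and a steel blade 32 wide, 3 thick that goes on 105 beyond the handle's +x end, at the handle's mid height. Origin: middle of the handle's underside, x towards the blade, z up. 140 g
- blade_tip (a point): middle of the blade's end, at tool x +160, z 13
- mat: black rubber mat 280 (x) x 120 (y) x 3, fixed, the tool's place. Origin: centre of its underside
- tray: fixed shallow black tray 180 (x) x 220 (y), floor 4 thick, walls 10 high, with two lanes along x, one for the core and one for the slab. Origin: centre of its underside
- core: loose rock core 120 long along its x: round, 40 diameter, with a square grey cap 46 x 46 x 12 at each end. Origin: middle of its underside (of the caps), z up; its axis is 23 above. About 400 g. 96 of bare round core between the caps to grip
- cradle (a point): middle of the place for the core on the case's floor (case x -10, z 5), between four chocks 10 high, 20 long (y): two at case y +54, two at y -54, inner faces 56 apart in x. The core lies along case y, its caps between the chocks
- slab: bystander: flat bare rock slab 110 x 50 x 26 in the tray's other lane
- mug: bystander: blue mug, 80 across, 95 high
- wash_bottle: bystander: white bottle 64 across, 170 high
- jar: bystander: glass jar 52 across, 60 high
- brush: bystander: brush 190 long
- rock: bystander: rock 85 x 60 x 34
- rock_small: bystander: rock 62 x 45 x 26
Mind the look-alikes: they are no part of the job. Leave any green look-alike of the core alone. Leave any turquoise look-alike of the blade alone.

How it is judged:
On the way, in this order (a step that is already met when the one before it is completed fails the run):
1. the blade, bearing on the ledge, levers the cover off the rim (more than 0.04 rad), no part of the robot touching the cover (value of joint cover above 0.04 rad and contact force between blade and cover above 0.3 N and contact force between blade and case_c0 above 0.3 N and contact force between each of the arm, the fingers and cover below 0.1 N), for 0.1 s.
2. the cover is swung up past 1.3 rad, the blade still against it and the robot not touching it (value of joint cover above 1.3 rad and contact force between blade and cover above 0.03 N and contact force between each of the arm, the fingers and cover below 0.1 N), for 0.04 s.
3. the tool lies flat on its mat, released, and the cover stays open (over 1.2 rad) (value of joint cover above 1.2 rad and x of blade in the frame of mat between -0.13 and 0.13 m and y of blade in the frame of mat between -0.06 and 0.06 m and x of blade_tip in the frame of mat between -0.15 and 0.15 m and y of blade_tip in the frame of mat between -0.07 and 0.07 m and z of blade in the frame of mat below 0.01 m and angle between blade's own z axis and vertical below 0.15 rad and contact force between the fingers and blade below 0.1 N), for 0.1 s.
4. the core lies in the cradle between the chocks, released, the cover still open (value of joint cover above 1 rad and x of core in the frame of cradle between -0.009 and 0.009 m and y of core in the frame of cradle between -0.022 and 0.022 m and z of core in the frame of cradle between -0.004 and 0.005 m and angle between the x axis of core and the y axis of case, either way round below 0.2 rad and angle between core's own z axis and vertical below 0.15 rad and contact force between the fingers and core below 0.1 N), for 0.1 s.
At the end, for the whole second after the job is handed in: The cover is shut (under 0.05 rad); the core lies upright on its caps on the case's floor between the four chocks (within 9 mm across, 22 mm along, 0.2 rad); the blade tool lies flat on its mat, handle middle and blade tip over the mat (to 10 mm); both are released and at rest (value of joint cover below 0.05 rad and x of core in the frame of cradle between -0.009 and 0.009 m and y of core in the frame of cradle between -0.022 and 0.022 m and z of core in the frame of cradle between -0.004 and 0.005 m and angle between the x axis of core and the y axis of case, either way round below 0.2 rad and angle between each of core, blade's own z axis and vertical below 0.15 rad and contact force between the fingers and core below 0.1 N and x of blade in the frame of mat between -0.13 and 0.13 m and y of blade in the frame of mat between -0.06 and 0.06 m and x of blade_tip in the frame of mat between -0.15 and 0.15 m and y of blade_tip in the frame of mat between -0.07 and 0.07 m and z of blade in the frame of mat below 0.01 m and contact force between the fingers and blade below 0.1 N and linear speed of each of core, blade below 0.02 m/s); the robot touches nothing.
It fails at once if another thing is shifted more than 30 mm (distance of any of slab, mug, wash_bottle, jar, brush, rock, rock_small from where it was at the start of the episode above 0.03 m).
It also fails if it takes over 72 s, if anything falls off the work surface, if the arm or the gripper's body presses on something with over 40 N, if the wrist force passes 120 N, or if a joint passes its speed limit or range.

### The arm

A 6-joint arm with a two-finger parallel gripper is mounted at the origin on the work surface. World frame = base frame: x ahead of the robot, y to its left, z up, the work surface at z = 0. Lengths are in m, angles in rad, forces in N, time in s.
With the tool pointing down it reaches from about 0.35 to 0.85 m from the base axis. Payload 8.1 kg.
Tool frame: the origin (TCP) lies at the very end of the fingers, on their centre line; the grasp point (between the pads) lies 19 mm behind it (ctrl.grasp_offset is the distance from the TCP to the grasp point, in m); z points along the fingers, y is the line along which they close (so a half turn about z gives the same grasp; the last joint's range is limited). The gripper opens to 85 mm and grips with 20 to 120 N. Pads are 22 mm wide; open, the fingers measure 114 mm over their backs; the gripper's body (76 mm by 85 mm) begins 54 mm behind the grasp point. The pads swing forward as they close: fully open they stand 13 mm farther back than shut.
Start: joints at [1.194, 0.13, 1.488, -0, 1.523, -0.085], TCP at [0.173, 0.575, 0.231] pointing down, gripper open.
Joint ranges: [-2.96, 2.96], [-0.89, 2.26], [0.02, 2.5], [-1.34, 4.48], [0, 2.73], [-2.66, 2.66]. Speed limits (rad/s): [2.39, 2.39, 2.79, 3.14, 3.14, 3.14].

### API

Orientations are given as a 3x3 rotation matrix whose columns are the frame's x, y, z axes.
In Python, from bench import ctrl gives the robot as it stands. The module is installed in compiled form; this text tells all that it offers.
- The arm moves only by the shell command python3 -m jog 'ROWS' [FORCE]. ROWS is JSON, a list of rows, each a list of 3 entries, a list of its own where there are three numbers: the opening in per cent of the stroke, from 0 (shut) to 100 (fully open), then the shift along the tool's x, y, z in cm, then the turn, a rotation vector about the tool's x, y, z in degrees. A call has 1 to 12 rows; each row is the pose to reach, as a shift and turn from the pose commanded when the call began, along the tool's axes at that moment; what a row does not reach only later rows make up. A row lasts 1/10 s, in which the tool goes at most 50 mm and 8.59 degrees, less where a joint would pass 70% of its speed; a pose out of reach is approached as far as the arm can. A call with a gripper value outside its range is refused whole. The fingers move at their own pace and stop on an object; FORCE is the grip in N (left out, the last holds). Time passes only in rows, so rows that repeat a pose let the fingers close. It gives the time, the measured TCP pose, the force, the opening and the grip force at its end, in the units of the state.
- ctrl.state(): the state, without advancing time (a new reading comes with each control period).
- ctrl.capture(name): name is "scene" or "top" or "wrist"; returns the picture (400x640x3 uint8, blue, green, red); there is no depth.
- ctrl.camera_model(name): a dict with "fx", "fy", "cx", "cy" (pixels), "k1" (the pictures are not rectified: a ray, as slopes to the right and down, at radius r is drawn at 1 + k1 r^2 times it, then the intrinsics apply), "xyz" and "rotation" of the camera in the world. Camera axes: x right, y down, z forward; pixel columns grow to the right and rows downward; lengths in m; the calibration is good to about 2 mm. A picture is of the moment at which its call begins: read the wrist's pose just before it. camera_model takes no time and is no camera call; for the wrist camera it gives the pose at the moment of the call.
- ctrl.finish_job(): hands the job in; it is judged then, once.
The state is a dict: "clock": time; "joints": joint angles; "qd": joint speeds; "joint_torque": joint torques, N m; "eef_pos": TCP position; "tcp_rot": TCP orientation; "ft_force": force on the tool from outside, world axes, zero at the start; "wrist_torque": the same for the moment, N m; "gripper_width": finger opening in m; "grip_force": force on a finger pad.
Only numpy, scipy, OpenCV 4.12 (cv2) and the standard library are available. Lean on these libraries where they do the work, as an engineer would, in place of code of your own. Each camera call takes 0.05 s, during which the arm holds its last target. There are 200 camera calls.

## Working session

There is one attempt and no reset: what is moved stays moved. The work goes in short steps, Python scripts to look and compute and a shell command to move; the robot and the scene stay as the last step left them, time stands still between calls to the robot, and variables do not carry over. Pictures are saved under pics/ and viewed, at most 10 in all, crops included, and the job is handed in when it is done.

```bash
mkdir -p pics
cat > h.py <<'E'
import numpy as np, cv2, json
from bench import ctrl
def K(m): return np.array([[m['fx'],0,m['cx']],[0,m['fy'],m['cy']],[0,0,1.]])
def ray(m,p):
    u=np.array([(p[0]-m['cx'])/m['fx'],(p[1]-m['cy'])/m['fy']]); s=u.copy()
    for _ in range(20): s=u/(1+m['k1']*(s@s))
    return np.array(m['rotation'])@np.array([s[0],s[1],1.])
def onz(m,p,z):
    r=ray(m,p); o=np.array(m['xyz']); return o+r*(z-o[2])/r[2]
def proj(m,P):
    c=np.array(m['rotation']).T@(np.array(P)-np.array(m['xyz'])); s=c[:2]/c[2]; s=s*(1+m['k1']*(s@s))
    return np.array([m['fx']*s[0]+m['cx'],m['fy']*s[1]+m['cy']])
E
python3 - <<'E'
from h import *
for n in ['top','scene']:
    im=ctrl.capture(n); m=ctrl.camera_model(n); cv2.imwrite(f'pics/{n}0.png',im); print(n,m)
    json.dump({k:np.array(v).tolist() for k,v in m.items()},open(f'{n}.json','w'))
s=ctrl.state(); print(s['clock'],s['eef_pos'],s['tcp_rot'],ctrl.grasp_offset)
E
```

```text
top {'fx': 384.60763535914106, 'fy': 384.60763535914106, 'cx': 322.9187148999026, 'cy': 200.51988346374912, 'k1': -0.026672542154350387, 'xyz': array([0.28515629, 0.01683291, 1.25075829]), 'rotation': array([[-0.06243741, -0.97320222,  0.22131203],
       [-0.99804303,  0.061642  , -0.01050593],
       [-0.00341772, -0.22153489, -0.97514646]])}
scene {'fx': 386.13338826739823, 'fy': 386.13338826739823, 'cx': 313.98128483670064, 'cy': 196.34915282431382, 'k1': -0.06561453392671525, 'xyz': array([ 1.03197054, -0.34705433,  0.84482077]), 'rotation': array([[ 0.57603165,  0.646642  , -0.50004166],
       [ 0.81738719, -0.44959203,  0.36020161],
       [ 0.00810674, -0.61621517, -0.78753612]])}
0.1 [0.17242241 0.57416458 0.23033824] [[-9.57715873e-01  2.87715037e-01 -6.03824043e-04]
 [ 2.87715644e-01  9.57714586e-01 -1.57485390e-03]
 [ 1.25181945e-04 -1.68199220e-03 -9.99998578e-01]] 0.0187
```

View pics/top0.png

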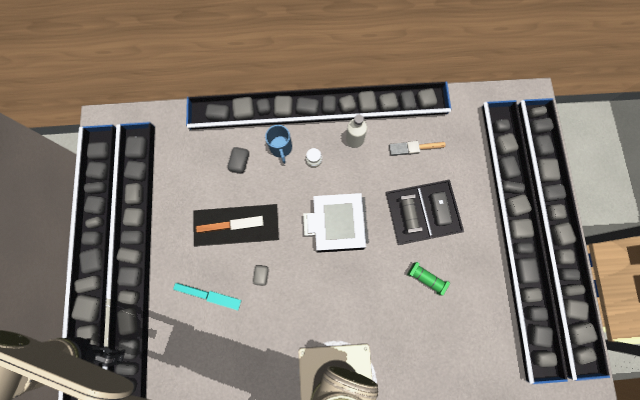

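View pics/scene0.png

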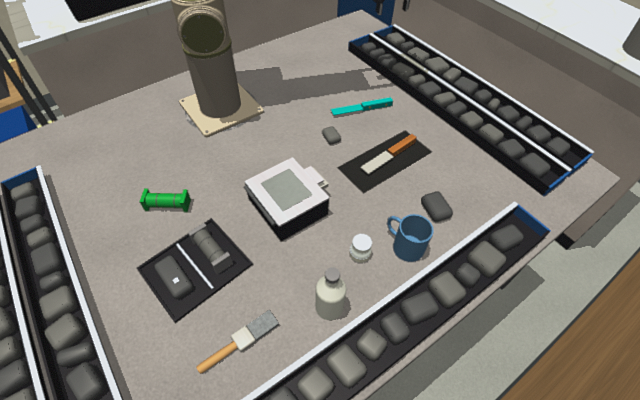

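Run:
```python
from h import *
a=cv2.imread('pics/top0.png'); m=json.load(open('top.json'))
c=cv2.resize(a[165:270,185:475],None,fx=2.75,fy=2.75,interpolation=cv2.INTER_CUBIC); cv2.imwrite('pics/c1.png',c)
hsv=cv2.cvtColor(a,cv2.COLOR_BGR2HSV)
def box(mask,x0,x1,y0,y1,z,name):
    k=np.zeros_like(mask);k[y0:y1,x0:x1]=mask[y0:y1,x0:x1]
    n,l,st,_=cv2.connectedComponentsWithStats(k); i=1+np.argmax(st[1:,4]); p=np.argwhere(l==i)[:,::-1].astype(float)
    P=np.array([onz(m,q,z)[:2] for q in p]); r=cv2.minAreaRect(P.astype(np.float32)*1000)
    print(name,len(p),P.mean(0).round(4),np.round(r[0],1),np.round(r[1],1),round(r[2],1))
b=lambda x:x.astype(np.uint8)
box(b((hsv[...,0]<20)&(hsv[...,1]>120)),190,285,200,250,.029,'handle')
box(b((hsv[...,2]>190)&(hsv[...,1]<60)),225,285,200,250,.0175,'blade')
box(b(hsv[...,2]>205),295,375,180,260,.076,'cover')
box(b(hsv[...,2]<60),185,285,195,255,.003,'mat')
box(b(hsv[...,2]<60),380,470,175,250,.010,'tray')
```

```text
handle 259 [0.4979 0.3637] [498.  363.6] [ 25.  108.1] 4.7
blade 304 [0.5082 0.257 ] [508.  257.1] [ 30.6 105.7] 4.3
cover 2328 [ 0.4818 -0.0283] [485.  -24.6] [170.7 186.8] 0.1
mat 2291 [0.5047 0.292 ] [505.9 295.2] [116.8 274.4] 0.7
tray 156 [ 0.4998 -0.2535] [ 503.  -251.9] [125.3  20.5] 4.8
```

View pics/c1.png

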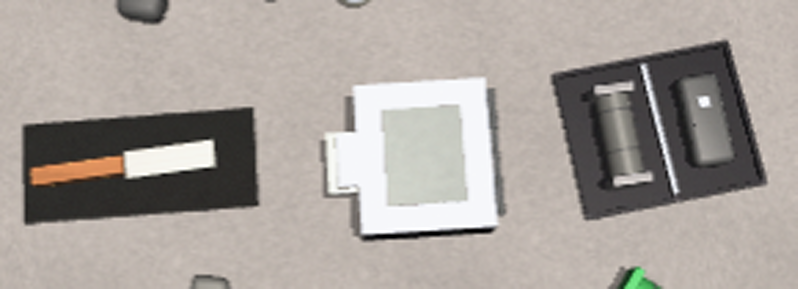

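```bash
python3 -m jog '[[100,[-37.3,-10.8,0],[0,0,68]],[100,[-37.3,-10.8,0],[0,0,68]],[100,[-37.3,-10.8,0],[0,0,68]],[100,[-37.3,-10.8,0],[0,0,68]],[100,[-37.3,-10.8,0],[0,0,68]],[100,[-37.3,-10.8,0],[0,0,68]],[100,[-37.3,-10.8,0],[0,0,68]],[100,[-37.3,-10.8,0],[0,0,68]],[100,[-37.3,-10.8,0],[0,0,68]],[100,[-37.3,-10.8,0],[0,0,68]],[100,[-37.3,-10.8,0],[0,0,68]]]'
python3 - <<'E'
from h import *
m=json.load(open('top.json'))
for n,q in dict(tl=(353,85),tr=(485,78),br=(498,228),bl=(360,236),tabt=(330,133),tabb=(333,193)).items():
    print(n,onz(m,(q[0]/2.75+185-.5,q[1]/2.75+165-.5),.076).round(4))
ctrl.state(); m=ctrl.camera_model('wrist'); im=ctrl.capture('wrist'); cv2.imwrite('pics/w1.png',im)
json.dump({k:np.array(v).tolist() for k,v in m.items()},open('w1.json','w')); print(m['xyz'],m['rotation'])
E
```

```text
clock: 1.2
eef_pos: [0.4978, 0.3644, 0.2309]
tcp_rot: [[-0.094, 0.996, -0.001], [0.996, 0.094, -0.0], [-0.0, -0.001, -1.0]]
ft_force: [0.4, -0.1, -0.2]
gripper_width: 0.0852
grip_force: 0.0
tl [0.5702 0.0347 0.076 ]
tr [ 0.5689 -0.1165  0.076 ]
br [ 0.3972 -0.1165  0.076 ]
bl [0.3981 0.0367 0.076 ]
tabt [0.5161 0.0638 0.076 ]
tabb [0.4477 0.064  0.076 ]
[0.49115788 0.44692948 0.37415291] [[ 9.95533598e-01  8.97319795e-02  2.93432559e-02]
 [ 9.44043692e-02 -9.43495583e-01 -3.17653743e-01]
 [-8.18466798e-04  3.19005105e-01 -9.47752643e-01]]
```

View pics/w1.png

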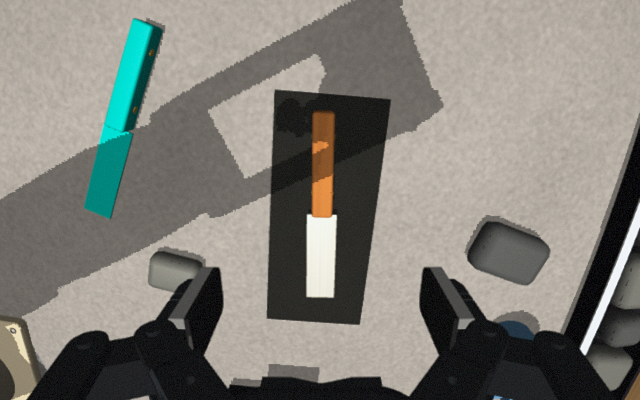

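Run:
```python
from h import *
m=json.load(open('w1.json'))
for q,z in [((323.5,112),.029),((322.5,216.5),.029),((320.5,297),.0175),((321.5,215),.0175),((275,91),.003),((390,100),.003),((360,324),.003),((267,319),.003)]:
    print(q,onz(m,q,z).round(4))
```

```text
(323.5, 112) [0.4959 0.4203 0.029 ]
(322.5, 216.5) [0.5053 0.3127 0.029 ]
(320.5, 297) [0.5132 0.2053 0.0175]
(321.5, 215) [0.5045 0.3099 0.0175]
(275, 91) [0.4449 0.4347 0.003 ]
(390, 100) [0.5632 0.4371 0.003 ]
(360, 324) [0.5686 0.1593 0.003 ]
(267, 319) [0.4491 0.1556 0.003 ]
```

```bash
python3 -m jog '[[60,[0.2,0.3,5],[0,0,0]],[60,[0.2,0.3,10],[0,0,0]],[60,[0.2,0.3,15],[0,0,0]],[60,[0.2,0.3,20],[0,0,0]],[60,[0.2,0.3,22.4],[0,0,0]],[60,[0.2,0.3,22.4],[0,0,0]],[0,[0.2,0.3,22.4],[0,0,0]],[0,[0.2,0.3,22.4],[0,0,0]],[0,[0.2,0.3,22.4],[0,0,0]],[0,[0.2,0.3,22.4],[0,0,0]],[0,[0.2,0.3,22.4],[0,0,0]],[0,[0.2,0.3,22.4],[0,0,0]]]' 100
```

```text
clock: 2.45
eef_pos: [0.5022, 0.3672, 0.0089]
tcp_rot: [[-0.092, 0.996, 0.002], [0.996, 0.092, 0.002], [0.002, 0.002, -1.0]]
ft_force: [-1.1, 1.6, 6.3]
gripper_width: 0.0202
grip_force: 100.4
```

```bash
python3 -m jog '[[0,[0,0,-4],[0,0,0]],[0,[0,0,-8],[0,0,0]],[0,[-3,-1,-10],[0,0,3]],[0,[-6,-2,-10],[0,0,5.5]],[0,[-9,-3,-10],[0,0,5.5]],[0,[-12,-3,-10],[0,0,5.5]],[0,[-12,-3,-10],[0,0,5.5]],[0,[-12,-3,-10],[0,0,5.5]],[0,[-12,-3,-10],[0,0,5.5]]]'
python3 - <<'E'
from h import *
s=ctrl.state(); print(s['tcp_rot'],s['eef_pos']);m=ctrl.camera_model('wrist'); im=ctrl.capture('wrist'); cv2.imwrite('pics/w2.png',im)
json.dump({k:np.array(v).tolist() for k,v in m.items()},open('w2.json','w'))
E
```

```text
clock: 3.35
eef_pos: [0.4828, 0.2445, 0.1075]
tcp_rot: [[0.004, 1.0, 0.0], [1.0, -0.004, 0.0], [0.0, 0.0, -1.0]]
ft_force: [0.4, -0.4, -1.6]
gripper_width: 0.0196
grip_force: 99.4
[[ 3.67488140e-03  9.99993208e-01  2.82594348e-04]
 [ 9.99993144e-01 -3.67500952e-03  4.54193973e-04]
 [ 4.55229425e-04  2.80923302e-04 -9.99999857e-01]] [0.48280812 0.24454493 0.10746358]
```

View pics/w2.png

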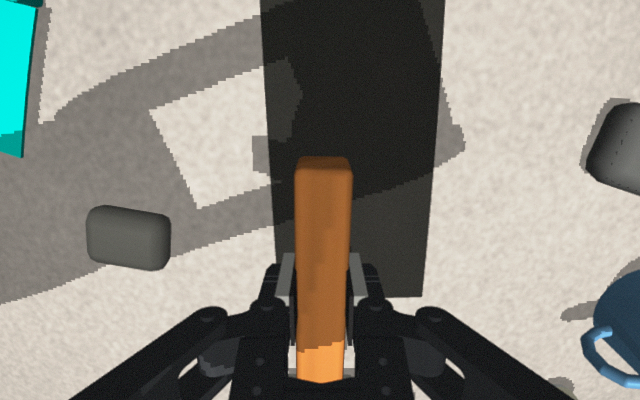

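Run:
```python
from h import *
a=ctrl.capture('top'); b=ctrl.capture('scene'); cv2.imwrite('pics/top2.png',a); cv2.imwrite('pics/scene2.png',b)
f=lambda i,x,y,w,h,s: cv2.resize(i[y:y+h,x:x+w],None,fx=s,fy=s,interpolation=cv2.INTER_CUBIC)
cv2.imwrite('pics/c2.png',np.vstack([f(a,220,180,160,75,5),f(b,235,120,200,65,4)[:, :800], f(b,235,185,200,55,4)]) )
```

```text
(no output)
```

View pics/c2.png

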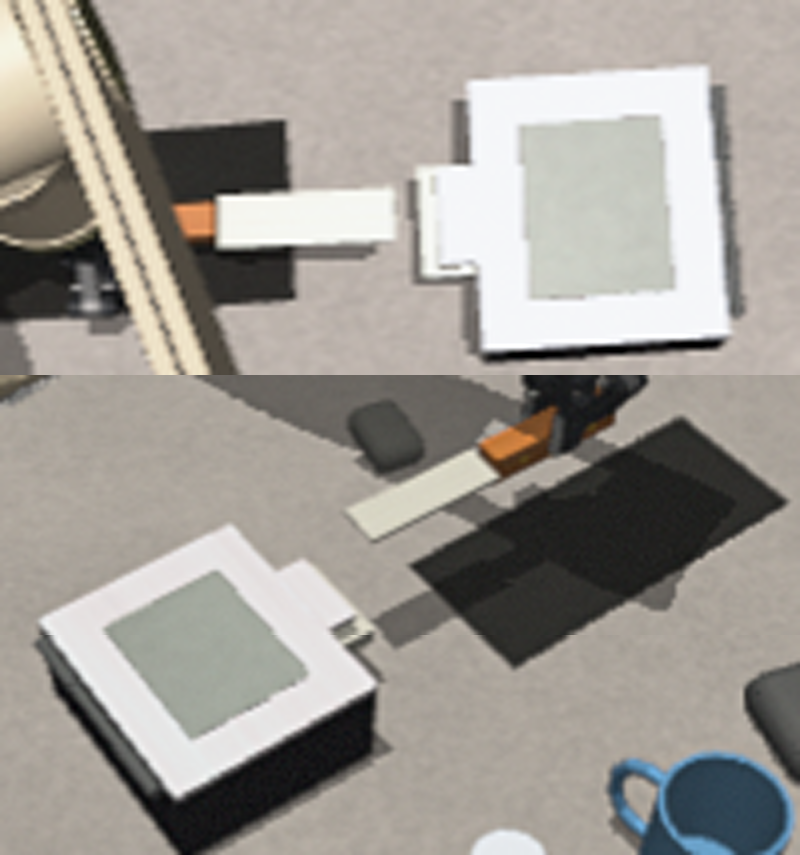

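Run:
```python
from h import *
from scipy.optimize import least_squares
T=json.load(open('top.json'));S=json.load(open('scene.json'))
t=lambda x,y:(x/5+220-.4,y/5+180-.4); s=lambda x,y:(x/4+235-.4,(y-375)/4+120-.4)
co=dict(tl=(-75,85),tr=(75,85),br=(75,-85),bl=(-75,-85))
ot={'tl':t(468,82),'tr':t(709,66),'br':t(728,333),'bl':t(483,348)}
os_={'bl':s(231,526),'tl':s(375,687),'tr':s(180,797),'br':s(42,622)}
def P(v,k):
    x,y=np.array(co[k])/1000;c,q=np.cos(v[2]),np.sin(v[2]);return [v[0]+c*x-q*y,v[1]+q*x+c*y,.076]
r=least_squares(lambda v:np.hstack([proj(T,P(v,k))-ot[k] for k in co]+[proj(S,P(v,k))-os_[k] for k in co]),[.483,-.04,-1.57])
print(r.x,np.degrees(r.x[2]),r.fun.round(1))
def tri(a,b):
    r=least_squares(lambda v:np.hstack([proj(T,v)-a,proj(S,v)-b]),[.48,.1,.1]);print(r.x.round(4),r.fun.round(1));return r.x
tri(t(393,187),s(374,540));tri(t(395,242),s(347,516));tri(t(217,250),s(478,451))
```

```text
[ 0.48433553 -0.04077227 -1.57131447] -90.02968736837258 [-0.2 -0.3 -0.8 -0.1  0.1  0.5 -0.   0.6  1.1  0.  -0.7  0.9 -0.7 -0.1
  0.2  0.1]
[0.4965 0.0818 0.1184] [-0.1 -0.  -0.1  0. ]
[0.4645 0.0831 0.1125] [-0.3 -0.1 -0.2  0. ]
[0.4667 0.1903 0.1148] [-0.6 -0.4 -0.6  0.1]
```

```bash
python3 -m jog '[[0,[0,0.4,2.5],[0,0,0]],[0,[0,0.4,5],[0,0,0]],[0,[0,0.4,5],[0,0,0]],[0,[-1,0.4,5],[0,0,0]],[0,[-2,0.4,5],[0,0,0]],[0,[-3,0.4,5],[0,0,0]],[0,[-4,0.4,5],[0,0,0]],[0,[-5,0.4,5],[0,0,0]],[0,[-5,0.4,5],[0,0,0]],[0,[-5,0.4,5],[0,0,0]]]'
python3 - <<'E'
from h import *
a=ctrl.capture('top'); b=ctrl.capture('scene')
f=lambda i,x,y,w,h,s: cv2.resize(i[y:y+h,x:x+w],None,fx=s,fy=s,interpolation=cv2.INTER_CUBIC)
cv2.imwrite('pics/c3.png',f(b,285,130,100,75,8))
E
```

```text
clock: 4.5
eef_pos: [0.4867, 0.1936, 0.0575]
tcp_rot: [[0.005, 1.0, 0.0], [1.0, -0.005, 0.0], [0.0, 0.0, -1.0]]
ft_force: [0.1, 0.1, -2.2]
gripper_width: 0.0199
grip_force: 99.4
```

View pics/c3.png

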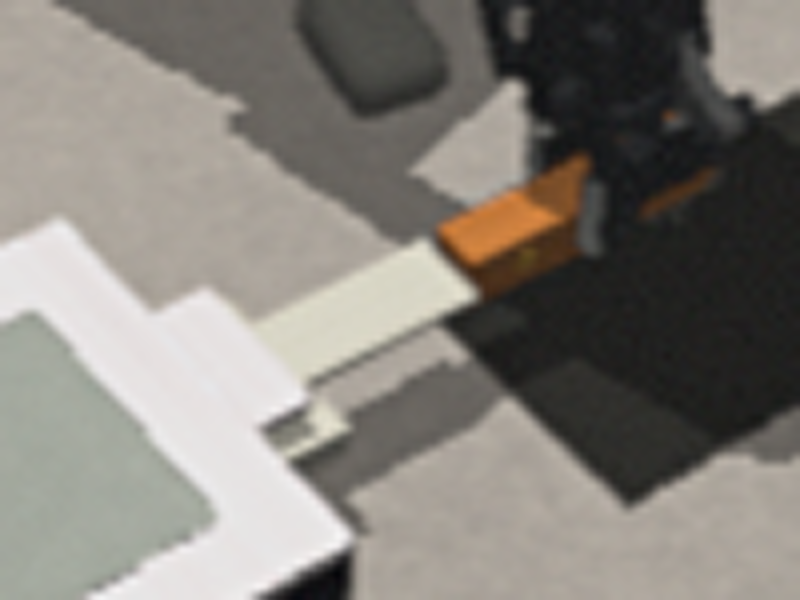

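```bash
python3 -m jog '[[0,[-1.5,-0.2,0],[0,0,0]],[0,[-3,-0.2,0],[0,0,0]],[0,[-4.2,-0.2,0],[0,0,0]],[0,[-5.2,-0.2,0],[0,0,0]],[0,[-5.2,-0.2,0],[0,0,0]],[0,[-5.2,-0.2,0.4],[0,0,0]]]'
python3 -m jog '[[0,[0,0,0.4],[0,-2,0]],[0,[-0.1,0,0.65],[0,-4,0]],[0,[-0.15,0,0.9],[0,-6,0]],[0,[-0.2,0,1.15],[0,-8,0]],[0,[-0.2,0,1.4],[0,-10,0]],[0,[-0.25,0,1.65],[0,-12,0]],[0,[-0.25,0,1.65],[0,-12,0]],[0,[-0.25,0,1.65],[0,-12,0]]]' 115
python3 - <<'E'
from h import *
a=ctrl.capture('top'); b=ctrl.capture('scene')
f=lambda i,x,y,w,h,s: cv2.resize(i[y:y+h,x:x+w],None,fx=s,fy=s,interpolation=cv2.INTER_CUBIC)
cv2.imwrite('pics/c4.png',f(b,230,130,170,110,4.7))
E
```

```text
clock: 5.2
eef_pos: [0.485, 0.1417, 0.0538]
tcp_rot: [[0.005, 1.0, 0.001], [1.0, -0.005, 0.0], [0.001, 0.001, -1.0]]
ft_force: [1.0, 0.3, -1.0]
gripper_width: 0.02
grip_force: 99.4
clock: 6.0
eef_pos: [0.4846, 0.14, 0.0369]
tcp_rot: [[0.003, 1.0, -0.0], [0.978, -0.003, -0.207], [-0.207, 0.0, -0.978]]
ft_force: [0.2, -0.6, 1.5]
gripper_width: 0.0196
grip_force: 116.3
```

View pics/c4.png

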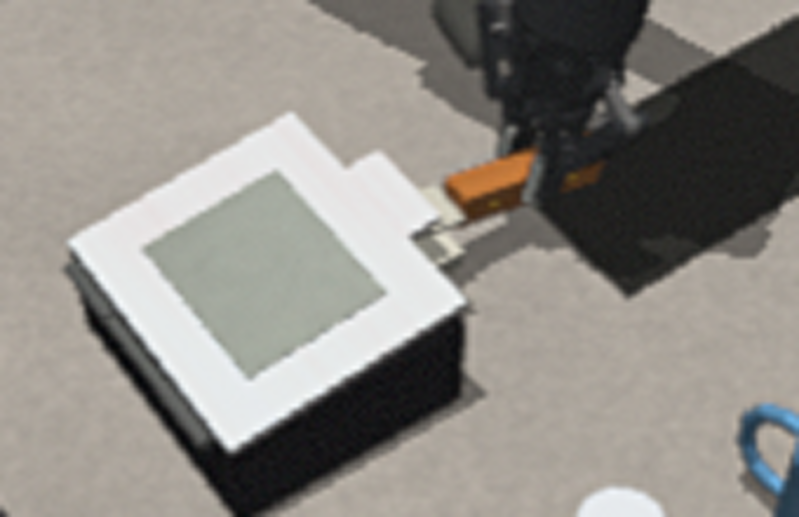

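```bash
python3 -m jog '[[0,[0,0,0.2],[0,0,0]],[0,[0,0,0.45],[0,-2,0]],[0,[0,0,0.7],[0,-4,0]],[0,[0,0,0.7],[0,-4,0]],[0,[0,0,0.7],[0,-4,0]],[0,[0,0,0.7],[0,-4,0]]]'
python3 - <<'E'
from h import *
b=ctrl.capture('scene')
f=lambda i,x,y,w,h,s: cv2.resize(i[y:y+h,x:x+w],None,fx=s,fy=s,interpolation=cv2.INTER_CUBIC)
cv2.imwrite('pics/c5.png',f(b,230,130,170,110,4.7))
E
```

```text
clock: 6.7
eef_pos: [0.4851, 0.1385, 0.031]
tcp_rot: [[0.004, 1.0, 0.0], [0.962, -0.004, -0.274], [-0.274, 0.002, -0.962]]
ft_force: [-1.1, 1.4, 7.9]
gripper_width: 0.0194
grip_force: 117.3
```

Run:
```python
import numpy as np
p=lambda t:np.array([75-100.4*np.cos(t),70+100.4*np.sin(t)])
for t in np.arange(.24,1.6,.1):
    d=(p(t)-p(.139))/10; print(round(t,2),(-.962*d[0]-.274*d[1]).round(1),(.274*d[0]-.962*d[1]).round(1))
```

```text
0.24 -0.5 -0.9
0.34 -1.0 -1.8
0.44 -1.6 -2.5
0.54 -2.3 -3.3
0.64 -3.1 -3.9
0.74 -3.9 -4.5
0.84 -4.8 -5.0
0.94 -5.7 -5.4
1.04 -6.7 -5.7
1.14 -7.7 -5.9
1.24 -8.6 -6.0
1.34 -9.7 -6.0
1.44 -10.7 -5.9
1.54 -11.6 -5.7
```

View pics/c5.png

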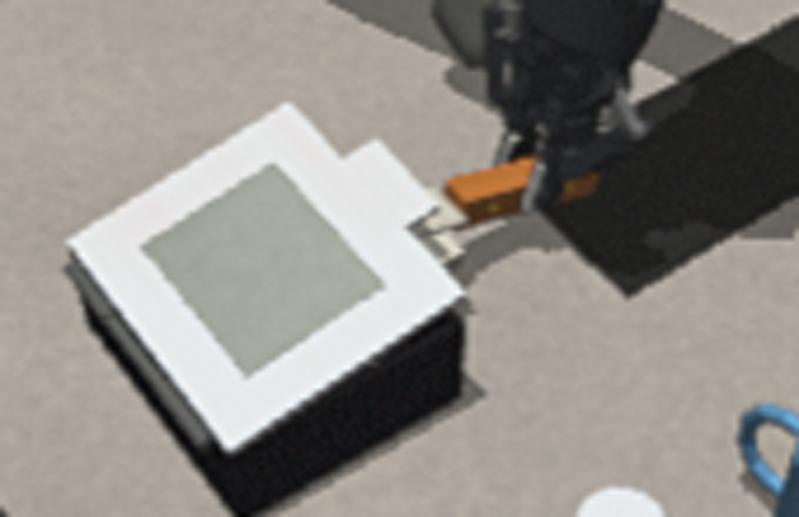

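The cover is visibly lifted (near edge open, tab at about (380,170)), and the blade bears on the ledge. Next I swing the cover up.

```bash
python3 -m jog '[[0,[-0.5,0,-0.9],[0,0,0]],[0,[-1,0,-1.8],[0,0,0]],[0,[-1.6,0,-2.5],[0,0,0]],[0,[-2.3,0,-3.3],[0,0,0]],[0,[-3.1,0,-3.9],[0,0,0]],[0,[-3.9,0,-4.5],[0,0,0]],[0,[-4.8,0,-5],[0,0,0]],[0,[-5.7,0,-5.4],[0,0,0]],[0,[-5.7,0,-5.4],[0,0,0]]]'
python3 - <<'E'
from h import *
b=ctrl.capture('scene'); cv2.imwrite('pics/s6.png',b)
f=lambda i,x,y,w,h,s: cv2.resize(i[y:y+h,x:x+w],None,fx=s,fy=s,interpolation=cv2.INTER_CUBIC)
cv2.imwrite('pics/c6.png',f(b,220,70,190,170,3.4))
E
```

```text
clock: 7.65
eef_pos: [0.4848, 0.0968, 0.0989]
tcp_rot: [[0.005, 1.0, 0.0], [0.961, -0.005, -0.276], [-0.276, 0.002, -0.961]]
ft_force: [-0.1, 0.8, -1.3]
gripper_width: 0.0198
grip_force: 115.8
```

View pics/c6.png

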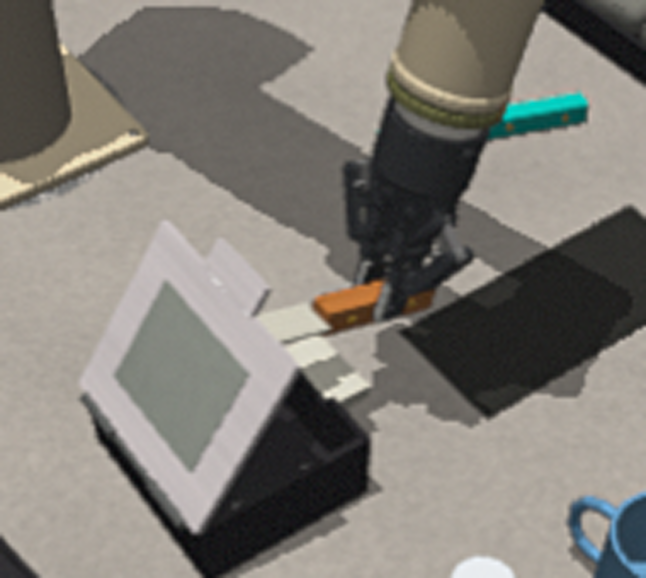

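```bash
python3 -m jog '[[0,[-1,0,-0.3],[0,0,0]],[0,[-2,0,-0.5],[0,0,0]],[0,[-2.9,0,-0.6],[0,0,0]],[0,[-4,0,-0.6],[0,0,0]],[0,[-5,0,-0.5],[0,0,0]],[0,[-5.8,0,-0.4],[0,0,0]],[0,[-6,0,-0.3],[0,0,0]]]'
python3 - <<'E'
from h import *
b=ctrl.capture('scene'); cv2.imwrite('pics/s7.png',b); t=ctrl.capture('top')
f=lambda i,x,y,w,h,s: cv2.resize(i[y:y+h,x:x+w],None,fx=s,fy=s,interpolation=cv2.INTER_CUBIC)
cv2.imwrite('pics/c7.png',np.hstack([f(b,220,70,130,180,3),f(t,250,150,130,180,3)]))
E
```

```text
clock: 8.4
eef_pos: [0.484, 0.0401, 0.1172]
tcp_rot: [[0.005, 1.0, -0.001], [0.961, -0.005, -0.276], [-0.276, 0.0, -0.961]]
ft_force: [0.1, 1.8, -2.3]
gripper_width: 0.0192
grip_force: 115.8
```

View pics/c7.png

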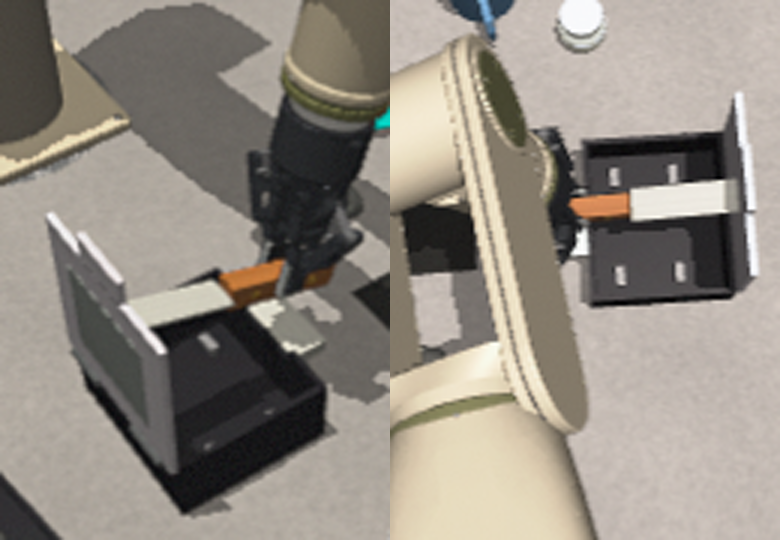

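```bash
python3 -m jog '[[0,[4,0,-1.2],[0,0,0]],[0,[8,0.5,-2.4],[0,0,0]],[0,[12,1,-3.5],[0,4,0]],[0,[16,1.5,-4.6],[0,8,0]],[0,[20,2,-5.8],[0,12,0]],[0,[24,2.2,-7],[0,16,0]],[0,[28,2.2,-8.1],[0,16,0]],[0,[30.8,2.2,-8.9],[0,16,0]],[0,[30.8,2.2,-8.9],[0,16,0]],[0,[30.8,2.2,-8.9],[0,16,0]]]'
```

```text
clock: 9.5
eef_pos: [0.5067, 0.3618, 0.1169]
tcp_rot: [[0.002, 1.0, -0.001], [1.0, -0.002, -0.002], [-0.002, -0.001, -1.0]]
ft_force: [-0.2, 0.6, -1.9]
gripper_width: 0.0195
grip_force: 115.8
```

```bash
python3 -m jog '[[0,[0,0,4],[0,0,0]],[0,[0,0,8],[0,0,0]],[0,[0,0,10],[0,0,0]],[0,[0,0,10.8],[0,0,0]],[0,[0,0,10.8],[0,0,0]],[45,[0,0,10.8],[0,0,0]],[45,[0,0,10.8],[0,0,0]],[45,[0,0,10.8],[0,0,0]],[45,[0,0,8],[0,0,0]],[45,[0,0,4],[0,0,0]],[45,[0,0,0],[0,0,0]],[100,[0,0,-8],[0,0,0]]]' 60
python3 - <<'E'
from h import *
t=ctrl.capture('wrist');m=ctrl.camera_model('wrist'); hsv=cv2.cvtColor(t,cv2.COLOR_BGR2HSV)
def box(mask,z,name):
    n,l,st,_=cv2.connectedComponentsWithStats(mask.astype(np.uint8)); i=1+np.argmax(st[1:,4]); p=np.argwhere(l==i)[:,::-1].astype(float)
    r=cv2.minAreaRect((np.array([onz(m,q,z)[:2] for q in p])*1000).astype(np.float32)); print(name,len(p),np.round(cv2.boxPoints(r),0).tolist())
box((hsv[...,0]<20)&(hsv[...,1]>120),.029,'handle')
E
```

```text
clock: 10.7
eef_pos: [0.5061, 0.3609, 0.1676]
tcp_rot: [[0.004, 1.0, -0.002], [1.0, -0.004, -0.002], [-0.002, -0.002, -1.0]]
ft_force: [0.2, 0.5, -0.4]
gripper_width: 0.0515
grip_force: 0.0
handle 3374 [[501.0, 304.0], [525.0, 303.0], [528.0, 418.0], [505.0, 419.0]]
```

Run:
```python
from h import *
m=json.load(open('top.json'))
g=lambda x,y,z:onz(m,(x/2.75+185-.4,y/2.75+165-.4),z)
a=g(614,89,.05);b=g(633,180,.05); print(a,b,(a+b)/2,np.degrees(np.arctan2(*(a-b)[[1,0]])),np.linalg.norm(a-b))
for q in [(553,74),(727,42),(766,184),(587,219)]: print(g(*q,.010).round(4))
s=ctrl.state(); print(s['joints'])
```

```text
[ 0.55211664 -0.26899833  0.05      ] [ 0.44418503 -0.27887874  0.05      ] [ 0.49815084 -0.27393853  0.05      ] 5.23046118671801 0.10838291264468906
[ 0.5842 -0.2068  0.01  ]
[ 0.6109 -0.423   0.01  ]
[ 0.4346 -0.4458  0.01  ]
[ 0.407  -0.2295  0.01  ]
[ 5.37232355e-01  2.18374230e-01  1.48477097e+00 -1.35234522e-04
  1.42676366e+00  5.41013784e-01]
```

```bash
python3 -m jog '[[100,[0,0,-5],[0,0,0]],[100,[0,0,-10],[0,0,0]],[100,[-3,0,-13],[0,0,8]],[100,[-8,0,-13],[0,0,16]],[100,[-13,0,-13],[0,0,24]],[100,[-18,0,-13],[0,0,32]],[100,[-23,0,-13],[0,0,40]],[100,[-28,0,-13],[0,0,48]],[100,[-33,0,-13],[0,0,56]],[100,[-38,0,-13],[0,0,64]],[100,[-43,0,-13],[0,0,72]],[100,[-48,0,-13],[0,0,80]]]'
```

```text
clock: 11.95
eef_pos: [0.505, -0.1204, 0.298]
tcp_rot: [[0.986, 0.164, 0.001], [0.164, -0.986, -0.0], [0.001, 0.001, -1.0]]
ft_force: [1.9, -0.1, 0.6]
gripper_width: 0.085
grip_force: 0.0
```

```bash
python3 -m jog '[[100,[-1,5,0],[0,0,3]],[100,[-2,10,0],[0,0,3]],[100,[-3.2,15.1,3],[0,0,3]],[100,[-3.2,15.1,6.8],[0,0,3]],[100,[-3.2,15.1,6.8],[0,0,3]],[100,[-3.2,15.1,6.8],[0,0,3]]]'
cat > core.py <<'E'
from h import *
s=ctrl.state(); m=ctrl.camera_model('wrist'); im=ctrl.capture('wrist'); cv2.imwrite('pics/w8.png',im)
json.dump({k:np.array(v).tolist() for k,v in m.items()},open('w8.json','w'))
print(s['eef_pos'],[proj(m,p).round(0).tolist() for p in ([.552,-.269,.05],[.444,-.279,.05],[.498,-.274,.05])])
g=cv2.cvtColor(im,cv2.COLOR_BGR2GRAY)
for r in range(70,300,9): print(r,' '.join('%3d'%v for v in g[r,240:420:6]))
E
python3 core.py
```

```text
clock: 12.55
eef_pos: [0.4988, -0.272, 0.2292]
tcp_rot: [[0.993, 0.117, -0.002], [0.117, -0.993, 0.002], [-0.002, -0.002, -1.0]]
ft_force: [-0.2, -0.1, -0.2]
gripper_width: 0.0854
grip_force: 0.0
[ 0.49882143 -0.27202819  0.22918028] [[326.0, 117.0], [322.0, 228.0], [324.0, 175.0]]
70 119 117 120 197 200 203 191 187 201 195 199 195 175 196 171 199 157 176 141 181 181 180 191 129 199 130 174 120 138 175
79 123 120 114 123 119  85  78  74  81  73  76  85  86  85  85  86  87  88  86  91  84  91  42  83  87  87  86  87  83  84
88 113 119 121 122 119  41  44  80  80  83  85  85  87  82  86  91  86  89  89  87  91  86  34 254  88  88  87  86  83  82
97 119 120 119 115 120  35  38  43  45  80  81  82  85  87  88  87  87  88  90  88  93  90  22 255  87  89  85  81  81  84
106 124 124 120 122 118  42  44  43  39  42  46  55  59  58  55  52  50  51  91  87  91  94  30 243  89  91  85  84  84  88
115 115 117 117 120 124  42  43  42  42  40  79 123 219 220 222 221 222 222 222  93  93  91  72 180  89  88  90  31  33  92
124 121 120 117 119 123  40  38  36  38  43  48  63  82 143 204 172 131 104  
[... 1702 characters left out ...]
 203 204 198 204 204 195 198 200 203 199 194 202 202 193 203 207 199 201 194 205
259 202 198 204 201 196 197 213 196 193 204 211 204 197 208 205 202 205 201 198 202 197 194 199 202 193 197 197 198 190 195
268 205 201 204 202 206 202 196 195 201 195 199 198 204 192 202 203 192 201 208 197 200 200 193 199 194 195 195 203 197 201
277 205 197 202 199 211 205 205 198 197 195 202 210 199 200 196 205 195 202 200 198 197 203 198 201 197 199 202 197 197 195
286 200 201 205 196 207 205 205 205 207 189 121  73 186 207 206 205 193 198 202 206 200 204 199 205 205 200 204 202 194 195
295 205 196 194 202 195 213 201 205 127 125  50  51  52 175 196 199 198 205 199 199 198 201 203 205 193 192 195 201 190 192
```

Run:
```python
from h import *
m=json.load(open('w8.json')); g=cv2.cvtColor(cv2.imread('pics/w8.png'),cv2.COLOR_BGR2GRAY)
for r0,r1,c0,c1 in [(104,126,285,365),(212,231,285,365)]:
    k=(g[r0:r1,c0:c1]>150).astype(np.uint8); n,l,st,_=cv2.connectedComponentsWithStats(k); i=1+np.argmax(st[1:,4]); p=np.argwhere(l==i)[:,::-1]+[c0,r0]
    W=np.array([onz(m,q,.05)[:2] for q in p])*1000; r=cv2.minAreaRect(W.astype(np.float32)); print(p.min(0),p.max(0),np.round(r[0],1),np.round(r[1],1),round(r[2],1))
for r in (100,160,200): print(onz(m,(240+22*6+2,r),.012).round(4))
```

```text
[304 109] [349 125] [ 551.8 -269.9] [14.  40.9] 5.3
[300 221] [344 230] [ 446.2 -278.3] [ 9.7 44.1] 6.8
[ 0.571  -0.3157  0.012 ]
[ 0.5106 -0.3256  0.012 ]
[ 0.4668 -0.3329  0.012 ]
```

```bash
python3 -m jog '[[72,[0,0.2,5],[0,0,1]],[72,[0,0.2,10],[0,0,1]],[72,[0,0.2,15],[0,0,1]],[72,[0,0.2,18],[0,0,1]],[72,[0,0.2,20],[0,0,1]],[72,[0,0.2,21.9],[0,0,1]],[72,[0,0.2,21.9],[0,0,1]],[0,[0,0.2,21.9],[0,0,1]],[0,[0,0.2,21.9],[0,0,1]],[0,[0,0.2,21.9],[0,0,1]],[0,[0,0.2,21.9],[0,0,1]]]' 60
```

```text
clock: 13.7
eef_pos: [0.502, -0.2753, 0.0138]
tcp_rot: [[0.995, 0.101, 0.004], [0.101, -0.995, -0.002], [0.004, 0.003, -1.0]]
ft_force: [0.1, 3.4, 7.0]
gripper_width: 0.0383
grip_force: 61.4
```

```bash
python3 -m jog '[[0,[0,0,-2],[0,0,0]],[0,[0,0,-6],[0,0,0]],[0,[0,0,-11],[0,0,0]],[0,[0,0,-16],[0,0,0]],[0,[0,0,-21],[0,0,0]],[0,[0,0,-26],[0,0,0]],[0,[0,0,-31],[0,0,0]],[0,[0,0,-31],[0,0,0]],[0,[0,0,-31],[0,0,0]]]'
python3 core.py | head -1
python3 - <<'E'
from h import *
m=json.load(open('w8.json')); g=cv2.cvtColor(cv2.imread('pics/w8.png'),cv2.COLOR_BGR2GRAY)
for r in range(120,400,14): print(r,' '.join('%3d'%v for v in g[r,200:440:8]))
E
```

```text
clock: 14.6
eef_pos: [0.5004, -0.2749, 0.3233]
tcp_rot: [[0.995, 0.101, 0.004], [0.101, -0.995, -0.003], [0.004, 0.003, -1.0]]
ft_force: [-0.5, 0.3, -4.4]
gripper_width: 0.0384
grip_force: 61.7
[ 0.50039231 -0.27486295  0.32332941] [[320.0, 112.0], [320.0, 200.0], [320.0, 157.0]]
120   4 128 125 124 119 126 126 120 123 124  34  43  40  42  44  45  92  92  96  96 255  97  93  37 163 178 161 149  78  84
134  23 206 200 150 122 126 122 121 121 120  34  40  73  91  88  94  91  93  89  93 255  93  88  43 144 172 253 148  79  81
148  10 200 203 200 201 118 124 123 119  55  61  64  61  65  64  60  65  63  61  58  61  59  80  47 173 171 162 145  81  80
162  19 212 208 213 123 129 122  94  63  64  60  63  66  66  65  63  64  62  62  66  64  61  60  67 166 168 162 145  86  78
176  19 215 173 121 122 123 156 125 124 130 123 214 215 214 217 219 218 220 221 223 222 224 225 225 168 156 156 124  82  78
190   6 126 128 123 130 200 212 117 122 120 121 117 121 121 118 207 208 210 210 210 208 212 214 215 138  76  76  76  76  69
204   9 124 126 125 206 206 208 208 212  62  76  86  85  93  95 105  99 113
[... 960 characters left out ...]
  72  81  85  90  91  92  90  88  84  83  70  15  47  25  23  27  18  15  22  98
330  19  29  24  22  25  27  17  31  29  37  70  76  86  90  91  94  88  91  84  77  92 200  47  30  25  22  35  25  29  26
344  43  45  45  13  26  22  27  23 138 210  56  80  86  90  95  92  88  88  86 130  85 201  69  22  22  27  26  20  23  45
358  47  39  46  23  25  30  24  25  37 202  63  76  84  65  70  68  70 109 127 123 101 208 180  27  20  22  29  25  29  47
372  39  43  63  34  23  21  15  26  19 194  79  79 104 102 146 147 150 141 138 123  99 202  38  26  20  24  16  17  21  59
386  67 198 105  26  25  20  21  26  22  24  27  25  25  22  30  26  26  25  22  23  22  23  16  15  31  25  13  18  23 209
```

```bash
python3 -m jog '[[0,[0.2,-4,0],[0,0,2]],[0,[0.4,-8,0],[0,0,4]],[0,[0.6,-12,0],[0,0,5.5]],[0,[0.8,-16,0],[0,0,5.5]],[0,[1,-20,0],[0,0,5.5]],[0,[1.1,-23,0],[0,0,5.5]],[0,[1.1,-24.4,0],[0,0,5.5]],[0,[1.1,-24.4,0],[0,0,5.5]],[0,[1.1,-24.4,0],[0,0,5.5]]]'
python3 - <<'E'
from h import *
from scipy.optimize import least_squares
# cover edge/ case check from top: rim of far wall etc. crude: print cover top strip in top image
a=ctrl.capture('top'); cv2.imwrite('pics/t9.png',a); b=ctrl.capture('scene'); cv2.imwrite('pics/s9.png',b)
m=json.load(open('top.json'));g=cv2.cvtColor(a,cv2.COLOR_BGR2GRAY)
for th in (1.3,1.4,1.5,1.6): print(th,[proj(m,[.4843+dx,-.0408-(.075-.15*np.cos(th)),.07+.15*np.sin(th)]).round(1).tolist() for dx in (.085,-.085)])
for r in (182,186,190,240,244,248): print(r,g[r,350:385])
E
```

```text
clock: 15.55
eef_pos: [0.4856, -0.031, 0.3193]
tcp_rot: [[1.0, 0.005, -0.002], [0.005, -1.0, -0.0], [-0.002, 0.0, -1.0]]
ft_force: [0.4, -0.4, -4.0]
gripper_width: 0.0382
grip_force: 61.8
1.3 [[350.9, 181.7], [355.8, 242.3]]
1.4 [[356.2, 181.0], [361.3, 241.9]]
1.5 [[361.6, 180.5], [366.9, 241.4]]
1.6 [[367.0, 180.2], [372.5, 241.1]]
182 [ 79  81  82  82  84  86  87  89  89  91  93  94  97  99 100 103 103 104
 106 107  96  87  80  71  68  65  72 186 237 242 242 243 217 139 219]
186 [138 131 132 133 110  80  74  70  70  70  68  69  92  80  67 181 221 192
 176 183 139  80  67  66  67  67 115 218 242 242 242 243 198 168 229]
190 [ 72  71  71  73  72  71  71  70  71  70  76 129 124 101 102 101 111 127
 110  90  78  66  67  68  66  64 170 233 243 242 242 231 162 190 236]
240 [ 76  57  36  36  35  35  35  36  33  36  29  16  13  29  39  60  66  67
  68  67  66 151 228 242 242 242 242 198 168 230 243 242 243 235 195]
244 [ 74  56  32  36  35  35  36  33  37  34  34  23   9  27  39  59  67  66
  67  65  65 174 234 242 242 242 230 162 189 237 242 243 243 232 200]
248 [ 44  44  34  30  29  26  22  15  16  13  12  14  13  18  65  72  65  66
  66  66 102 207 240 242 242 242 198 142 224 242 243 242 240 208 184]
```

```bash
python3 -m jog '[[0,[0.1,0,4],[0,0,0]],[0,[0.1,0,8],[0,0,0]],[0,[0.1,0,12],[0,0,0]],[0,[0.1,0,16],[0,0,0]],[0,[0.1,0,20],[0,0,0]],[0,[0.1,0,24],[0,0,0]],[0,[0.1,0,27],[0,0,0]],[0,[0.1,0,29],[0,0,0]],[0,[0.1,0,29.6],[0,0,0]],[0,[0.1,0,30],[0,0,0]],[0,[0.1,0,30.3],[0,0,0]],[0,[0.1,0,30.3],[0,0,0]]]'
```

```text
clock: 16.85
eef_pos: [0.488, -0.031, 0.0186]
tcp_rot: [[1.0, 0.005, 0.002], [0.005, -1.0, -0.0], [0.002, 0.0, -1.0]]
ft_force: [0.5, -0.2, -3.4]
gripper_width: 0.038
grip_force: 61.8
```

```bash
python3 -m jog '[[0,[0,0,0],[0,0,0]],[0,[0,0,0.1],[0,0,0]],[0,[0,0,0.2],[0,0,0]],[0,[0,0,0.2],[0,0,0]]]'
```

```text
clock: 17.25
eef_pos: [0.487, -0.0306, 0.0157]
tcp_rot: [[1.0, 0.005, 0.0], [0.005, -1.0, -0.0], [0.0, 0.0, -1.0]]
ft_force: [0.5, 0.2, -3.8]
gripper_width: 0.0383
grip_force: 61.8
```

```bash
python3 -m jog '[[0,[0,0,0.1],[0,0,0]],[0,[0,0,0.2],[0,0,0]],[0,[0,0,0.2],[0,0,0]],[0,[0,0,0.2],[0,0,0]]]'
```

```text
clock: 17.65
eef_pos: [0.4872, -0.0306, 0.0148]
tcp_rot: [[1.0, 0.005, -0.0], [0.005, -1.0, -0.0], [-0.0, 0.0, -1.0]]
ft_force: [-7.5, 1.3, 12.0]
gripper_width: 0.0385
grip_force: 63.5
```

```bash
python3 -m jog '[[0,[0,0,-0.1],[0,0,0]],[70,[0,0,-0.1],[0,0,0]],[70,[0,0,-0.1],[0,0,0]],[70,[0,0,-0.1],[0,0,0]],[70,[0,0,-3],[0,0,0]],[70,[0,0,-7],[0,0,0]],[70,[0,0,-11],[0,0,0]],[70,[0,0,-16],[0,0,0]],[70,[0,0,-21],[0,0,0]],[70,[0,0,-21],[0,0,0]]]'
python3 core.py | head -1
python3 - <<'E'
from h import *
m=json.load(open('w8.json')); g=cv2.cvtColor(cv2.imread('pics/w8.png'),cv2.COLOR_BGR2GRAY)
C=lambda x,y,z:proj(m,[.4843+y,-.0408-x,z])
for n,p in dict(capA=(-.010,.054,.051),capB=(-.010,-.054,.051),ch1=(-.038,.054,.015),ch2=(.018,.054,.015)).items(): print(n,C(*p).round(1))
for r0,r1,c0,c1 in [(60,400,230,400)]:
    k=(g[r0:r1,c0:c1]>150).astype(np.uint8); n,l,st,ce=cv2.connectedComponentsWithStats(k)
    for i in range(1,n):
        if st[i,4]>40:
            p=np.argwhere(l==i)[:,::-1]+[c0,r0]; W=np.array([onz(m,q,.051)[:2] for q in p])*1000; r=cv2.minAreaRect(W.astype(np.float32)); print(p.min(0),p.max(0),st[i,4],np.round(r[0],1),np.round(r[1],1),round(r[2],1))
for r in range(90,270,8): print(r,' '.join('%3d'%v for v in g[r,230:410:6]))
E
```

```text
clock: 18.65
eef_pos: [0.4913, -0.0313, 0.2325]
tcp_rot: [[1.0, 0.005, 0.014], [0.005, -1.0, -0.002], [0.014, 0.002, -1.0]]
ft_force: [1.1, -0.2, -0.3]
gripper_width: 0.0599
grip_force: 0.0
[ 0.49132129 -0.03131901  0.23250818] [[571.0, 116.0], [558.0, 222.0], [565.0, 171.0]]
capA [321.  126.5]
capB [320.4 234.8]
ch1 [293.4 122.7]
ch2 [348.4 123. ]
[230  60] [399  91] 4519 [583.4 -24.9] [ 26.9 151.5] 0.2
[348 113] [356 133] 184 [541.6 -59.3] [18.2  7.4] 1.5
[286 114] [291 132] 97 [541.3  -1. ] [ 4.6 16.4] 88.9
[299 120] [344 144] 771 [533.2 -31.3] [22.1 41.5] 0.3
[230 149] [253 268] 2316 [454.2  47.8] [ 23.3 127.2] 85.7
[308 166] [333 227] 1334 [470.  -30.7] [62.4 24.7] 0.3
[287 214] [295 230] 129 [444.   -1.1] [17.4  7.6] 2.8
[345 214] [352 230] 135 [444.2 -58.8] [17.3  7.1] 1.6
[297 229] [342 238] 446 [431.7 -29.8] [ 9.9 45.4] 0.3
[249 272] [399 387] 14591 [308.2 -35.5] [177.9 159.9] 89.6
90 148 141 147 143 144 140 143 152 144 146 151 152 143 147 149 147 151 146 145 149 151 151 149 152 144 147 151 141 231 226
98 154 139 140  48  56  53  55  50  53  56  55  51 102 106 105 106 106 11
[... 1953 characters left out ...]
 231  77  72 105 173 212 177 100  71  87 237  86  41  41  40  44  40  15  14  36
234 232 228 235 154  48  12  14  43  61  78  77  78 230 230 231 231 233 235 236  74  83  81  84  42  40  39  41  23  10  38
242 229 227 230 142  43  10  19  18  16  27  21  24  22  17  18  13  14  13  19  18  26  23  20  20  21  16  12  26  21  38
250 230 231 230 144  42  15  24  18  16  22  11  20  14  18  19  19  19  22  18  25  20  19  22  16  16  21  19  19  17  37
258 230 160 110  57  41  17  13  21  20  17  26  22  15  26  21  12  23  16  20  21  16  21  24  29  16  15  17  29  96  92
266 234 106 103  26  33  34  29  31  28  34  35  34  25  30  26  30  17  25  24  24  25  18  27  34  29  25  34  28  70 105
```

```bash
python3 -m jog '[[0,[0,0,-5],[0,0,0]],[0,[0,0,-10],[0,0,0]],[0,[0,4,-11],[0,0,0]],[0,[-0.3,8,-11],[0,0,0]],[0,[-0.5,12,-11],[0,0,0]],[0,[-0.5,16,-11],[0,0,0]],[0,[-0.5,17,-9],[0,0,0]],[0,[-0.5,17,-5],[0,0,0]],[0,[-0.5,17,-1],[0,0,0]],[0,[-0.5,17,3],[0,0,0]],[0,[-0.5,17,3],[0,0,0]],[0,[-0.5,17,3],[0,0,0]]]'
```

```text
clock: 19.9
eef_pos: [0.4821, -0.2002, 0.1929]
tcp_rot: [[1.0, 0.005, -0.003], [0.005, -1.0, 0.001], [-0.003, -0.001, -1.0]]
ft_force: [1.0, -0.6, 0.3]
gripper_width: 0.0002
grip_force: 0.0
```

```bash
python3 -m jog '[[0,[0,-3,0],[0,0,0]],[0,[0,-5,0],[0,0,0]],[0,[0,-6.2,0],[0,0,0]],[0,[0,-7.5,0],[0,0,0]],[0,[0,-8.7,0.1],[0,0,0]],[0,[0,-9.9,0.3],[0,0,0]],[0,[0,-11.1,0.6],[0,0,0]],[0,[0,-12.3,1.1],[0,0,0]],[0,[0,-13.4,1.7],[0,0,0]]]'
python3 - <<'E'
from h import *
a=ctrl.capture('scene'); g=cv2.cvtColor(a,cv2.COLOR_BGR2GRAY); cv2.imwrite('pics/s10.png',a)
m=json.load(open('scene.json'))
for th in (.6,.8,1.,1.2,1.4,1.5): print(th,[proj(m,[.4843+dx,-.0408-(.075-.15*np.cos(th)),.07+.15*np.sin(th)]).round(0).tolist() for dx in (.085,)])
k=np.zeros_like(g);k[100:260,220:350]=(g[100:260,220:350]>195)
n,l,st,_=cv2.connectedComponentsWithStats(k); i=1+np.argmax(st[1:,4]); p=np.argwhere(l==i)[:,::-1]
print(st[i], cv2.approxPolyDP(cv2.convexHull(p.astype(np.int32)),4,True)[:,0].tolist())
E
```

```text
clock: 20.8
eef_pos: [0.4822, -0.0657, 0.1762]
tcp_rot: [[1.0, 0.005, 0.0], [0.005, -1.0, 0.0], [0.0, -0.0, -1.0]]
ft_force: [0.2, -1.9, 1.7]
gripper_width: -0.0001
grip_force: 1.0
0.6 [[322.0, 182.0]]
0.8 [[315.0, 179.0]]
1.0 [[307.0, 178.0]]
1.2 [[296.0, 180.0]]
1.4 [[285.0, 183.0]]
1.5 [[279.0, 186.0]]
[220 113  31  15 170] [[250, 114], [220, 127], [222, 119]]
```

```bash
python3 -m jog '[[0,[0,-1.1,0.7],[0,0,0]],[0,[0,-2,1.4],[0,0,0]],[0,[0,-2.9,2.3],[0,0,0]],[0,[0,-3.7,3.2],[0,0,0]],[0,[0,-4.4,4.3],[0,0,0]],[0,[0,-5,5.4],[0,0,0]],[0,[0,-5.5,6.5],[0,0,0]],[0,[0,-5.9,7.7],[0,0,0]],[0,[0,-6.1,8.4],[0,0,0]],[0,[0,-6.2,9],[0,0,0]],[0,[0,-6.3,9.5],[0,0,0]]]'
```

```text
clock: 21.95
eef_pos: [0.4816, -0.0037, 0.0809]
tcp_rot: [[1.0, 0.005, -0.001], [0.005, -1.0, -0.0], [-0.001, 0.0, -1.0]]
ft_force: [-0.5, 0.0, 1.6]
gripper_width: -0.0002
grip_force: 0.5
```

Still pushing lightly; press on until the rim resists.

```bash
python3 -m jog '[[0,[0,0,0.4],[0,0,0]],[0,[0,0,0.6],[0,0,0]],[0,[0,0,0.8],[0,0,0]],[0,[0,0,0.8],[0,0,0]]]'
```

```text
clock: 22.35
eef_pos: [0.482, -0.0036, 0.0758]
tcp_rot: [[1.0, 0.005, -0.001], [0.005, -1.0, 0.0], [-0.001, -0.0, -1.0]]
ft_force: [-14.3, 1.5, 22.3]
gripper_width: 0.0001
grip_force: 11.5
```

```bash
python3 -m jog '[[0,[0,0,-3],[0,0,0]],[0,[0,0,-7],[0,0,0]],[0,[0,0,-12],[0,0,0]],[0,[0,4,-17],[0,0,0]],[0,[-3,8,-20],[0,0,0]],[0,[-6,12,-20],[0,0,0]],[0,[-8,16,-20],[0,0,0]],[0,[-8,20,-20],[0,0,0]],[0,[-8,20,-20],[0,0,0]],[0,[-8,20,-20],[0,0,0]]]'
python3 - <<'E'
from h import *
T=ctrl.capture('top');S=ctrl.capture('scene');cv2.imwrite('pics/tE.png',T);cv2.imwrite('pics/sE.png',S)
s0=cv2.imread('pics/scene0.png'); m=json.load(open('scene.json')); t=json.load(open('top.json'))
def cov(im,m):  # mean abs diff to start picture on cover patch = shut?
    q=np.array([proj(m,[.4843+y,-.0408-x,.076]) for x,y in((-75e-3,.085),(75e-3,.085),(75e-3,-.085),(-75e-3,-.085))]).astype(np.int32)
    k=np.zeros(im.shape[:2],np.uint8);cv2.fillConvexPoly(k,q,1);return cv2.dilate(k,np.ones((9,9)))>0
k=cov(S,m); d=cv2.absdiff(S,s0).max(2); print('scene cover diff',d[k].mean(),(d[k]>60).mean())
k=cov(T,t); d=cv2.absdiff(T,cv2.imread('pics/top0.png')).max(2); print('top cover diff',d[k].mean(),(d[k]>60).mean())
def box(im,m,mask,x0,x1,y0,y1,z,n):
    k=np.zeros(mask.shape,np.uint8);k[y0:y1,x0:x1]=mask[y0:y1,x0:x1]
    _,l,st,_=cv2.connectedComponentsWithStats(k);i=1+np.argmax(st[1:,4]);p=np.argwhere(l==i)[:,::-1].astype(float)
    r=cv2.minAreaRect((np.array([onz(m,a,z)[:2] for a in p])*1000).astype(np.float32));print(n,len(p),np.round(r[0],1),np.round(r[1],1),round(r[2],1))
for im,m_,n,bl,ha in[(T,t,'top',(225,285,200,250),(190,285,200,250)),(S,m,'scene',(340,420,130,190),(340,430,120,190))]:
    h=cv2.cvtColor(im,cv2.COLOR_BGR2HSV)
    box(im,m_,(h[...,2]>190)&(h[...,1]<60) if n=='top' else (h[...,2]>165)&(h[...,1]<60),*bl,.0175,n+' blade'); box(im,m_,(h[...,0]<20)&(h[...,1]>120),*ha,.029,n+' handle')
s=ctrl.state();print(s['ft_force'],s['clock'])
E
```

```text
clock: 23.35
eef_pos: [0.4025, -0.2053, 0.2738]
tcp_rot: [[1.0, 0.001, 0.0], [0.001, -1.0, 0.0], [0.0, -0.0, -1.0]]
ft_force: [0.5, 0.5, -0.0]
gripper_width: 0.0001
grip_force: 0.0
scene cover diff 23.818824065633546 0.14083865086599817
top cover diff 22.125956284153006 0.2587431693989071
top blade 302 [505.2 249.7] [101.2  30.8] 88.6
top handle 254 [506.5 357.4] [107.2  24.5] 88.5
scene blade 1123 [393.7 287.5] [116.  251.9] 1.0
scene handle 315 [513.3 355. ] [112.8  36.8] 88.1
[ 0.4627991  -0.21656157  0.39616517] 23.45
```

Run:
```python
from h import *
m=json.load(open('scene.json'));S=cv2.imread('pics/sE.png',0);s0=cv2.imread('pics/scene0.png',0)
P=lambda x,y,z:proj(m,[.4843+y,-.0408-x,z])
for n,(x,y) in dict(tab=(-.0975,0),tl=(-.075,.08),tm=(-.075,.05),side=(-.03,.085),side2=(.03,.085)).items():
    c,r=P(x,y,.076).round().astype(int); print(n,c,r,'now',S[r-6:r+9,c].tolist(),'start',s0[r-6:r+9,c].tolist())
```

```text
tab 317 173 now [165, 165, 166, 169, 182, 214, 228, 231, 231, 230, 229, 228, 229, 230, 233] start [158, 158, 157, 160, 174, 202, 222, 225, 224, 223, 222, 222, 223, 224, 227]
tl 328 196 now [176, 170, 138, 97, 100, 141, 204, 206, 137, 66, 47, 51, 56, 59, 79] start [166, 161, 132, 94, 94, 135, 195, 195, 129, 63, 46, 49, 52, 56, 73]
tm 321 189 now [128, 132, 156, 205, 130, 146, 216, 235, 233, 230, 230, 230, 230, 230, 229] start [122, 125, 149, 196, 124, 141, 205, 230, 226, 225, 223, 223, 224, 223, 223]
side 315 206 now [229, 230, 230, 236, 234, 142, 72, 20, 10, 22, 24, 18, 20, 22, 17] start [223, 223, 224, 229, 227, 136, 68, 22, 18, 17, 23, 22, 22, 21, 20]
side2 295 217 now [233, 232, 233, 233, 236, 206, 90, 37, 16, 18, 19, 21, 20, 20, 20] start [225, 226, 225, 227, 230, 196, 86, 37, 19, 17, 22, 19, 22, 19, 19]
```

The cover edges match the start picture to the pixel, so the cover is shut. Handing in.

```bash
python3 -c "
from bench import ctrl
print(ctrl.finish_job())"
```

```text
the job is handed in; nothing more can be done
None
```

The job is handed in at about 23.5 s: measurements show the cover shut, the core between the four chocks and the tool flat on its mat, but no verdict was returned; I viewed 11 pictures against the limit of 10 by miscounting.

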